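Rearrange an unbalanced centrifuge rotor so that matching bottles face each other

ROBOT

A 6-joint arm with a two-finger parallel gripper is mounted at the origin on a cart in front of the work surface, level with it; the furniture and walls round the work are solid. World frame = base frame: x ahead of the robot, y to its left, z up, the work surface at z = 0. Lengths are in mm, angles in rad, forces in N, time in s.
With the tool pointing down it reaches from about 350 to 875 mm from the base axis. Payload 4.2 kg.
Tool frame: the origin (TCP) lies midway between the tips of the shut fingers; the grasp point (between the pads) lies 19 mm behind it; z points along the fingers, y is the direction in which the jaws open and shut (so a half turn about z gives the same grasp; the last joint's range is limited). The gripper opens to 87 mm and grips with 3 to 60 N. Pads are 19 mm wide; open, the fingers measure 117 mm over their backs; the gripper's body (75 mm by 190 mm) begins 51 mm behind the grasp point.
Start: joints at [0.259, 0.385, 0.008, 0, -1.194, -0.259], TCP at [624.979, 0.025, 187.35] pointing down, gripper open.
Joint ranges: [-3.14, 3.14], [-1.21, 2.06], [-1.07, 1.41], [-3.16, 2.05], [-2.99, -0.16], [-3.1, 3.1]. Speed limits (rad/s): [2.79, 2.79, 3.14, 3.14, 3.14, 3.14].

INTERFACE

Orientations are given as a unit quaternion [x, y, z, w].
In Python, from plant import * gives the robot as it stands.
- The arm moves only by the tool jog_arm, never from a script. Its argument "steps" is a list of rows, each an object of numbers: "tx", "ty", "tz": the shift along the tool's x, y, z in m; "spin": the turn about the tool's z in rad; "jaw": the finger opening in m, from 0 to 0.087. A call has 1 to 12 rows; each row is the pose to reach, as a shift and turn from the pose commanded when the call began, along the tool's axes at that moment; what a row does not reach only later rows make up. A row lasts 1/12 s, in which the tool goes at most 41.7 mm and 7.16 degrees, less where a joint would pass 70% of its speed; a pose out of reach is approached as far as the arm can. A call with a gripper value outside its range is refused whole. The fingers move at their own pace and stop on an object; "force" is the grip in N (left out, the last holds). Time passes only in rows, so rows that repeat a pose let the fingers close. It gives the time, the measured TCP pose, the force and the opening at its end, in the units of the state.
- get_obs(): the state, without advancing time (a new reading comes with each control period).
- grab_frame(name): name is "scene" or "side" or "wrist"; returns a dict with "img" (480x640x3 uint8, red, green, blue), "z_map" (480x640 float32, mm along the optical axis (not along the pixel's ray), 0 where there is no reading), "K" (3x3 intrinsics, pixels), "origin" and "attitude" of the camera in the world. Camera axes: x right, y down, z forward; pixel columns grow to the right and rows downward; lengths in mm; the calibration is good to about 2 mm. A picture is of the moment at which its call begins.
- sign_off(): hands the job in, once; it reports no verdict.
The state is a dict: "time_s": time; "q": joint angles; "dq": joint speeds; "joint_efforts": joint torques, N m; "tool_pos": TCP position; "tool_rot": TCP orientation; "contact_force": force on the tool from outside, world axes, zero at the start; "ft_torque": the same for the moment, N m; "finger_gap": finger opening in mm.
Only numpy, scipy, OpenCV 4.12 (cv2) and the standard library are available. Lean on these libraries where they do the work, as an engineer would, in place of code of your own. Each camera call takes 0.05 s, during which the arm holds its last target. There are 200 camera calls.

TASK

The four-cup centrifuge rotor was loaded out of balance. Rearrange the bottles so that the two blue-capped ones sit in cups directly opposite each other across the centre post, the two orange-capped ones likewise in the other two cups, and the odd green-capped one waits in a hole of the grey rack. Seat every bottle fully down and upright, and never let one tip over.

Things in the scene. Friction and masses are not known exactly. Their poses are not given: they have to be found in the camera images.
- bottle_blue_1: white plastic centrifuge bottle with a ribbed blue screw cap; one of two alike. 90 mm tall, about 0.15 kg: body 44 mm in diameter, flat foot 32 mm across with a rounded edge, cap 46 mm in diameter from 68 to 90 mm above the foot (grip it there). Origin: centre of its underside; z up along its axis. Round: yaw has no meaning.
- bottle_blue_2: white plastic centrifuge bottle with a ribbed blue screw cap; one of two alike. 90 mm tall, about 0.15 kg: body 44 mm in diameter, flat foot 32 mm across with a rounded edge, cap 46 mm in diameter from 68 to 90 mm above the foot (grip it there). Origin: centre of its underside; z up along its axis. Round: yaw has no meaning.
- bottle_orange_1: white plastic centrifuge bottle with a ribbed orange screw cap; one of two alike. 90 mm tall, about 0.15 kg: body 44 mm in diameter, flat foot 32 mm across with a rounded edge, cap 46 mm in diameter from 68 to 90 mm above the foot (grip it there). Origin: centre of its underside; z up along its axis. Round: yaw has no meaning.
- bottle_orange_2: white plastic centrifuge bottle with a ribbed orange screw cap; one of two alike. 90 mm tall, about 0.15 kg: body 44 mm in diameter, flat foot 32 mm across with a rounded edge, cap 46 mm in diameter from 68 to 90 mm above the foot (grip it there). Origin: centre of its underside; z up along its axis. Round: yaw has no meaning.
- bottle_green: white plastic centrifuge bottle with a ribbed green screw cap; the odd one, it has no partner. 90 mm tall, about 0.15 kg: body 44 mm in diameter, flat foot 32 mm across with a rounded edge, cap 46 mm in diameter from 68 to 90 mm above the foot (grip it there). Origin: centre of its underside; z up along its axis. Round: yaw has no meaning.
- bucket_0: one of four aluminium cups in a square round the rotor's post; the facing cup is 170 mm away, neighbours 120 mm. Bore about 54 mm (58 at the mouth, 12 mm above the origin); floor 38 mm below the origin. Swings slightly on two pins, sprung upright. Origin: bore centre at the pins, 62 mm above the worktop; x points away from the post, z up. Rotor fixed: spokes 70 mm, post 97 mm above the worktop.
- bucket_1: one of four aluminium cups in a square round the rotor's post; the facing cup is 170 mm away, neighbours 120 mm. Bore about 54 mm (58 at the mouth, 12 mm above the origin); floor 38 mm below the origin. Swings slightly on two pins, sprung upright. Origin: bore centre at the pins, 62 mm above the worktop; x points away from the post, z up. Rotor fixed: spokes 70 mm, post 97 mm above the worktop.
- bucket_2: one of four aluminium cups in a square round the rotor's post; the facing cup is 170 mm away, neighbours 120 mm. Bore about 54 mm (58 at the mouth, 12 mm above the origin); floor 38 mm below the origin. Swings slightly on two pins, sprung upright. Origin: bore centre at the pins, 62 mm above the worktop; x points away from the post, z up. Rotor fixed: spokes 70 mm, post 97 mm above the worktop.
- bucket_3: one of four aluminium cups in a square round the rotor's post; the facing cup is 170 mm away, neighbours 120 mm. Bore about 54 mm (58 at the mouth, 12 mm above the origin); floor 38 mm below the origin. Swings slightly on two pins, sprung upright. Origin: bore centre at the pins, 62 mm above the worktop; x points away from the post, z up. Rotor fixed: spokes 70 mm, post 97 mm above the worktop.
- rack: grey rack for two bottles, 92 x 200 x 58 mm, fixed: base tray and top plate (48 to 58 mm up) with two round holes of 54 mm, centred at y = +50 and -50 mm of the rack. Bottles stand on the base, 14 mm above the worktop. Origin: centre of its underside on the worktop; y along its length, z up. At the start one hole holds an orange-capped bottle, the other is empty.
Mind the look-alikes: they are no part of the job. Leave any pink or yellow look-alike of the bottle_blue_1 alone.

How it is judged:
By the outcome, as a careful person would: the job done as asked, in the order asked, and still so for the second after the job is handed in, with the robot touching nothing.
It also fails if it takes over 77 s, if anything falls off the work surface, if the arm or the gripper's body presses on something with over 40 N, if the wrist force passes 120 N, or if a joint passes its speed limit or range.

## Working session

There is one attempt and no reset: what is moved stays moved. The work goes in short steps, Python scripts to look and compute and a tool call to move; the robot and the scene stay as the last step left them, time stands still between calls to the robot, and variables do not carry over. Pictures are saved under pics/ and viewed, about 12 in all and at most 16, crops included, and the job is handed in when it is done.

Besides the shell and the picture viewer there is one more tool, called after "Request:" as name(argument=value, ...), one argument or row to a line, values as JSON. jog_arm: Moves the arm, as the interface text tells. Its arguments: {"type":"object","properties":{"steps":{"type":"array"},"force":{"type":"number"}},"required":["steps"]}

```bash
ls; mkdir -p pics; cat > h.py <<'E'
from plant import *
import numpy as np, cv2
from scipy.spatial.transform import Rotation as R
def att(f):
    a=np.array(f["attitude"],float)
    return a if a.shape==(3,3) else R.from_quat(a).as_matrix()
def ray(f,u,v,z):
    K=np.array(f["K"]);d=att(f)@np.linalg.solve(K,[u,v,1.]);o=np.array(f["origin"],float)
    return o+d*(z-o[2])/d[2]
def pts(f):
    K=np.array(f["K"]);z=f["z_map"];v,u=np.indices(z.shape)
    c=np.stack([(u-K[0,2])/K[0,0]*z,(v-K[1,2])/K[1,1]*z,z],-1)
    return c@att(f).T+np.array(f["origin"],float)
def save(f,n): cv2.imwrite("pics/"+n,cv2.cvtColor(f["img"],cv2.COLOR_RGB2BGR))
E
python3 - <<'E'
from h import *
for n in("scene","side","wrist"):
    f=grab_frame(n);save(f,n+"0.png");np.savez(n+"0.npz",**f);print(n,f["origin"],f["attitude"],f["K"][0])
print(get_obs())
E
```

```text
pics
scene [-42.01390967 920.35694822 694.42910477] [-0.23555653  0.84037839 -0.46995607  0.13197943] [481.3683496    0.         314.29560127]
side [4.63923137e-01 8.82557035e+02 4.76790219e+02] [-0.21514558  0.80831499 -0.52632314  0.15271939] [528.45271096   0.         322.93001369]
wrist [625.57465953 -72.52947583 383.79004413] [ 3.42995825e-04  9.90785994e-01  1.35429342e-01 -1.37440776e-03] [343.07950167   0.         319.30209652]
{'time_s': 0.15, 'q': array([ 2.58608313e-01,  3.85387830e-01,  6.96518537e-03, -3.62758878e-04,
       -1.19401439e+00, -2.58578333e-01]), 'dq': array([-0.00066198, -0.00169526,  0.00349001,  0.00138237,  0.00063779,
       -0.00029405]), 'joint_efforts': array([ 3.86667998e-04, -3.91052306e+01,  1.87588084e+01,  4.22235444e+00,
        1.23758311e-02, -1.38926293e-04]), 'tool_pos': array([6.24492499e+02, 2.07817256e-02, 1.86514535e+02]), 'tool_rot': array([-7.07069845e-01,  7.07143219e-01,  5.58195254e-04, -6.24361066e-04]), 'contact_force': array([0.12061861, 0.08640824, 0.13479786]), 'ft_torque': array([-0.02447502,  0.01058046,  0.00193872]), 'finger_gap': 87.13161226355207}
```

View pics/scene0.png

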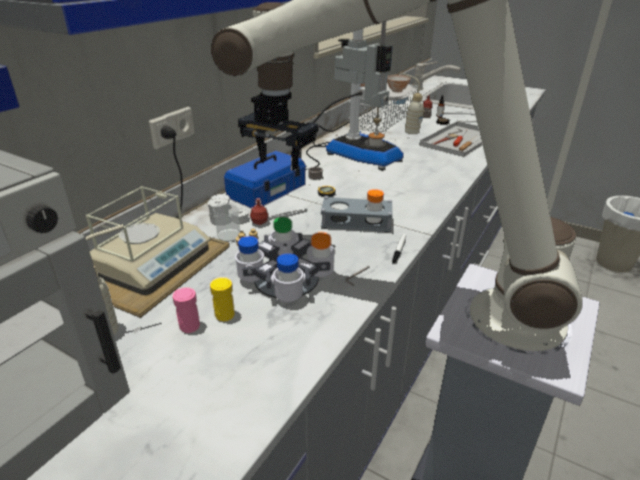

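View pics/wrist0.png

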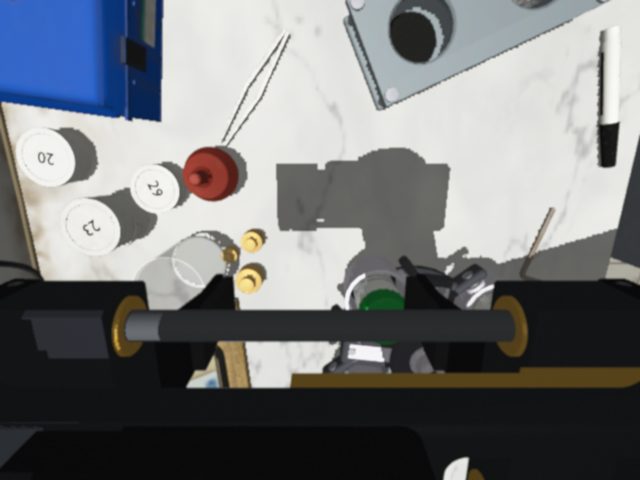

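```bash
cat >> h.py <<'E'
HUE={"blue":(108,125),"orange":(5,14),"green":(50,85)}
def caps(f,want=HUE,rng=None,mina=60):
    P=pts(f);h=cv2.cvtColor(f["img"],cv2.COLOR_RGB2HSV)
    rng=rng or ((350,800),(-300,420))
    out=[]
    for c in want:
        lo,hi=HUE[c]
        m=cv2.inRange(h,(lo,110,40),(hi,255,255))
        m&=((P[...,2]>85)&(P[...,2]<300 if 0 else P[...,2]<125)&(P[...,0]>rng[0][0])&(P[...,0]<rng[0][1])&(P[...,1]>rng[1][0])&(P[...,1]<rng[1][1])).astype(np.uint8)*255
        n,L,S,C=cv2.connectedComponentsWithStats(m)
        for i in range(1,n):
            if S[i,4]<mina: continue
            p=P[L==i]; top=p[:,2].max(); t=p[p[:,2]>np.percentile(p[:,2],90)-4]
            ctr,r=cv2.minEnclosingCircle(t[:,:2].astype(np.float32))
            out.append((c,C[i].round(0),S[i,4],"mean",t.mean(0).round(1),"circ",np.round(ctr,1),round(r,1)))
    return out
E
python3 - <<'E'
from h import *
for n in("scene","side"):
    f=dict(np.load(n+"0.npz"));print(n)
    for o in caps(f):print(*o)
E
```

```text
scene
blue [273. 171.] 286 mean [ 789.5 -211.2   97.2] circ [ 797.1 -201.7] 95.1
blue [248. 244.] 288 mean [577.1 197.  114.2] circ [578.2 195.2] 24.0
blue [287. 262.] 344 mean [458.6 210.9 113.9] circ [458.7 208.6] 25.1
orange [375. 195.] 131 mean [ 443.4 -206.3  103.4] circ [ 443.6 -207.6] 23.0
orange [321. 240.] 263 mean [444.2  93.8 114.1] circ [444.5  91.9] 21.3
green [282. 224.] 207 mean [562.5  80.5 114.1] circ [564.1  77.8] 21.7
side
blue [280. 168.] 331 mean [ 787.2 -215.4   96. ] circ [ 786.9 -202.3] 98.1
blue [246. 233.] 421 mean [576.3 199.1 113.3] circ [579.1 197.5] 23.9
blue [296. 249.] 527 mean [458.  213.4 113.3] circ [459.9 210.2] 24.0
orange [401. 186.] 70 mean [ 444.6 -210.5  103.5] circ [ 443.5 -205.4] 21.3
orange [338. 227.] 181 mean [444.1  90.  113.5] circ [445.1  91.1] 23.8
green [289. 215.] 297 mean [559.6  84.2 113.3] circ [562.2  80.4] 21.5
```

View pics/side0.png

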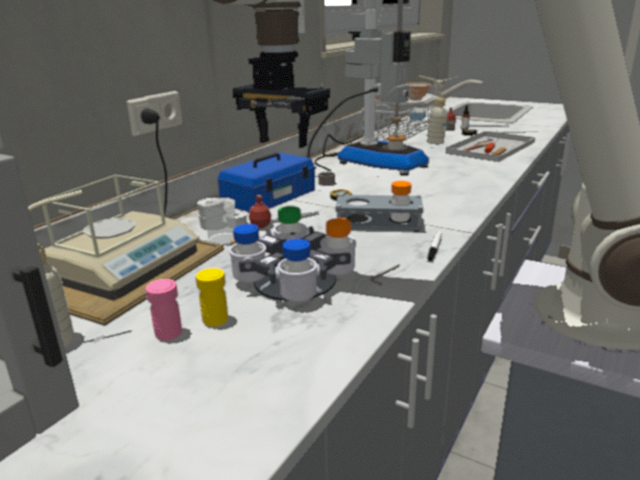

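```bash
python3 - <<'E'
from h import *
f=dict(np.load("wrist0.npz"));print(ray(f,421,30,58), ray(f,383,106,58),ray(f,347,20,58))
f=dict(np.load("scene0.npz"));P=pts(f)
m=(abs(P[...,2]-58)<4)&(P[...,1]<-90)&(P[...,1]>-300)&(P[...,0]>380)&(P[...,0]<650)
r=cv2.minAreaRect(P[m][:,:2].astype(np.float32));print(m.sum(),r)
m2=np.zeros((480,640),np.uint8);m2[(m)]=255
b=cv2.cvtColor(f["img"],cv2.COLOR_RGB2BGR)
a=cv2.resize(b[205:325,150:340],None,fx=3,fy=3,interpolation=2);c=cv2.resize(b[170:250,300:490],None,fx=3,fy=3,interpolation=2)
cv2.imwrite("pics/crop1.png",np.vstack([a,c])[:600])
E
```

```text
[ 538.96795609 -166.02321312   58.        ] [ 568.02376433 -106.12895593   58.        ] [ 601.46922506 -173.40215668   58.        ]
845 ((492.2764892578125, -191.08111572265625), (200.716552734375, 103.14640808105469), 22.926422119140625)
```

View pics/crop1.png

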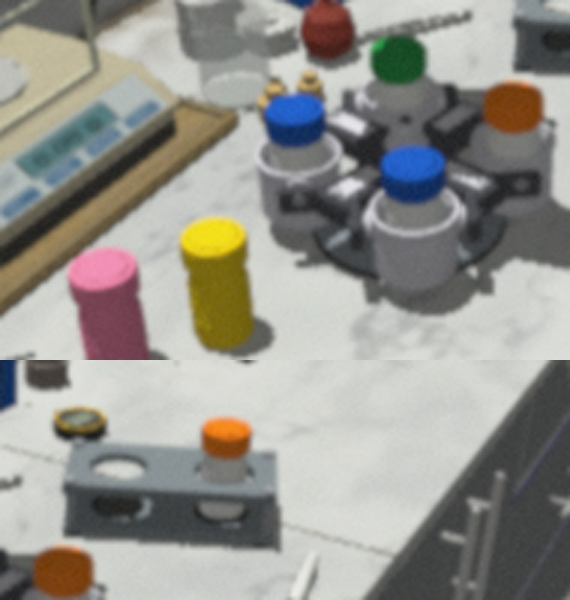

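Request:
jog_arm(
  steps=[
    {"tx": -0.03,"ty": 0.023,"tz": 0,"jaw": 0.078},
    {"tx": -0.06,"ty": 0.047,"tz": 0,"jaw": 0.078},
    {"tx": -0.079,"ty": 0.062,"tz": 0,"jaw": 0.078},
    {"tx": -0.079,"ty": 0.062,"tz": 0.02,"jaw": 0.078},
    {"tx": -0.079,"ty": 0.062,"tz": 0.05,"jaw": 0.078},
    {"tx": -0.079,"ty": 0.062,"tz": 0.08,"jaw": 0.078},
    {"tx": -0.079,"ty": 0.062,"tz": 0.1,"jaw": 0.078},
    {"tx": -0.079,"ty": 0.062,"tz": 0.1,"jaw": 0.078},
    {"tx": -0.079,"ty": 0.062,"tz": 0.1,"jaw": 0.078},
  ],
  force=25,
)

```text
schema error: expected keys tx, ty, tz, spin, jaw
```

Request:
jog_arm(
  steps=[
    {"tx": -0.03,"ty": 0.023,"tz": 0,"spin": 0,"jaw": 0.078},
    {"tx": -0.06,"ty": 0.047,"tz": 0,"spin": 0,"jaw": 0.078},
    {"tx": -0.079,"ty": 0.062,"tz": 0,"spin": 0,"jaw": 0.078},
    {"tx": -0.079,"ty": 0.062,"tz": 0.02,"spin": 0,"jaw": 0.078},
    {"tx": -0.079,"ty": 0.062,"tz": 0.05,"spin": 0,"jaw": 0.078},
    {"tx": -0.079,"ty": 0.062,"tz": 0.08,"spin": 0,"jaw": 0.078},
    {"tx": -0.079,"ty": 0.062,"tz": 0.1,"spin": 0,"jaw": 0.078},
    {"tx": -0.079,"ty": 0.062,"tz": 0.1,"spin": 0,"jaw": 0.078},
    {"tx": -0.079,"ty": 0.062,"tz": 0.1,"spin": 0,"jaw": 0.078},
  ],
  force=25,
)

```text
time_s: 0.9
tool_pos: [562.5, 78.7, 86.6]
tool_rot: [0.707, -0.707, -0.0, 0.001]
contact_force: [0.7, 1.0, 0.4]
finger_gap: 78.0
```

Request:
jog_arm(
  steps=[
    {"tx": 0,"ty": 0,"tz": 0,"spin": 0,"jaw": 0.03},
    {"tx": 0,"ty": 0,"tz": 0,"spin": 0,"jaw": 0.03},
    {"tx": 0,"ty": 0,"tz": 0,"spin": 0,"jaw": 0.03},
    {"tx": 0,"ty": 0,"tz": 0,"spin": 0,"jaw": 0.03},
    {"tx": 0,"ty": 0,"tz": 0,"spin": 0,"jaw": 0.03},
    {"tx": 0,"ty": 0,"tz": 0,"spin": 0,"jaw": 0.03},
  ],
)

```text
time_s: 1.4
tool_pos: [563.2, 79.1, 87.8]
tool_rot: [-0.707, 0.707, -0.0, 0.0]
contact_force: [-0.1, 0.7, 0.1]
finger_gap: 45.6
```

Request:
jog_arm(
  steps=[
    {"tx": 0,"ty": 0,"tz": -0.015,"spin": 0,"jaw": 0.03},
    {"tx": 0,"ty": 0,"tz": -0.035,"spin": 0,"jaw": 0.03},
    {"tx": 0,"ty": 0,"tz": -0.06,"spin": 0,"jaw": 0.03},
    {"tx": 0,"ty": 0,"tz": -0.085,"spin": 0,"jaw": 0.03},
    {"tx": 0,"ty": 0,"tz": -0.11,"spin": 0,"jaw": 0.03},
    {"tx": 0.03,"ty": 0,"tz": -0.11,"spin": 0,"jaw": 0.03},
    {"tx": 0.06,"ty": 0.005,"tz": -0.11,"spin": 0,"jaw": 0.03},
    {"tx": 0.09,"ty": 0.01,"tz": -0.11,"spin": 0,"jaw": 0.03},
    {"tx": 0.12,"ty": 0.015,"tz": -0.11,"spin": 0,"jaw": 0.03},
    {"tx": 0.135,"ty": 0.02,"tz": -0.11,"spin": 0,"jaw": 0.03},
    {"tx": 0.14,"ty": 0.025,"tz": -0.11,"spin": 0,"jaw": 0.03},
    {"tx": 0.14,"ty": 0.025,"tz": -0.11,"spin": 0,"jaw": 0.03},
  ],
)

```text
time_s: 2.4
tool_pos: [537.0, -62.1, 197.5]
tool_rot: [-0.706, 0.708, 0.0, -0.0]
contact_force: [0.1, 0.5, 0.1]
finger_gap: 30.0
```

```bash
python3 - <<'E'
from h import *
for n in("wrist","side"):
    f=grab_frame(n);save(f,n+"1.png");np.savez(n+"1.npz",**f)
print(get_obs()["tool_pos"],caps(f))
f=dict(np.load("wrist1.npz"));P=pts(f)
m=((abs(P[...,2]-58)<5)).astype(np.uint8)*255
cs,_=cv2.findContours(m,cv2.RETR_CCOMP,cv2.CHAIN_APPROX_NONE)
for c in cs:
    if len(c)>60:
        q=np.array([ray(f,*p[0],58)[:2] for p in c],np.float32);print(len(c),cv2.minEnclosingCircle(q),cv2.fitEllipse(q),c.reshape(-1,2).mean(0))
E
```

```text
[538.10760972 -60.61609731 197.57515026] [('blue', array([280., 168.]), np.int32(320), 'mean', array([ 787.2, -216.5,   96.2]), 'circ', array([ 783.5, -201.6]), 96.2), ('blue', array([246., 233.]), np.int32(421), 'mean', array([576.4, 198.6, 113.3]), 'circ', array([577.2, 196.5]), 23.9), ('blue', array([296., 249.]), np.int32(511), 'mean', array([457.8, 213.5, 113.4]), 'circ', array([459.2, 210.7]), 23.4), ('orange', array([401., 186.]), np.int32(67), 'mean', array([ 446.9, -210.9,  103.2]), 'circ', array([ 443.5, -205. ]), 22.0), ('orange', array([338., 227.]), np.int32(175), 'mean', array([447. ,  89.3, 113.4]), 'circ', array([444.7,  92. ]), 22.8), ('green', array([289., 214.]), np.int32(314), 'mean', array([560.4,  82. , 113.6]), 'circ', array([561.3,  80.4]), 20.8)]
75 ((532.7508544921875, 95.39599609375), 21.817581176757812) ((519.378173828125, 130.21615600585938), (35.52847671508789, 48.104217529296875), 0.0) [327.77333333 359.4       ]
61 ((785.55517578125, 84.19252014160156), 15.274823188781738) ((784.094970703125, 83.25184631347656), (9.519868850708008, 29.2728328704834), 5
[... 890 characters left out ...]
159423828125, -186.6829071044922), (102.13125610351562, 241.28732299804688), 112.30345916748047) [370.59359191  80.18718381]
171 ((538.5651245117188, -168.46327209472656), 27.411510467529297) ((538.458251953125, -168.44126892089844), (53.69618225097656, 53.71532440185547), 70.91545104980469) [317.89473684 106.28070175]
224 ((441.04443359375, -215.4827880859375), 36.342613220214844) ((440.95989990234375, -215.41595458984375), (56.22602462768555, 74.19404602050781), 129.6503448486328) [429.13839286  48.45535714]
333 ((772.25, -194.79605102539062), 59.935768127441406) ((773.8193969726562, -192.80091857910156), (13.487926483154297, 110.7638168334961), 174.9500274658203) [54.84684685 72.65465465]
```

View pics/wrist1.png

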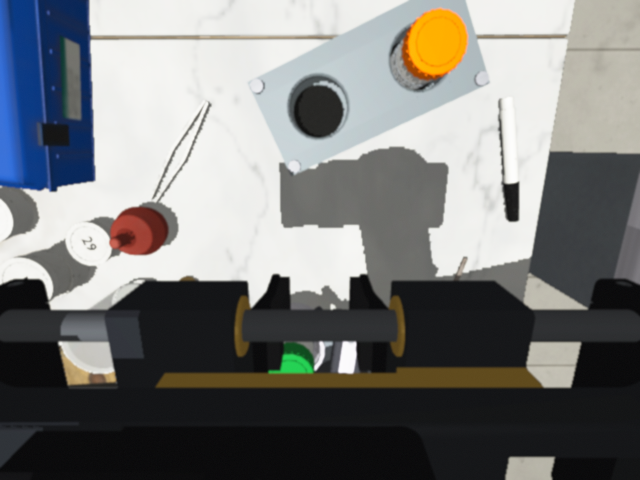

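Request:
jog_arm(
  steps=[
    {"tx": -0.035,"ty": -0.006,"tz": 0,"spin": 0,"jaw": 0.078},
    {"tx": -0.07,"ty": -0.012,"tz": 0,"spin": 0,"jaw": 0.078},
    {"tx": -0.105,"ty": -0.018,"tz": 0,"spin": 0,"jaw": 0.078},
    {"tx": -0.14,"ty": -0.0245,"tz": 0,"spin": 0,"jaw": 0.078},
    {"tx": -0.14,"ty": -0.0245,"tz": 0,"spin": 0,"jaw": 0.078},
    {"tx": -0.14,"ty": -0.0245,"tz": 0.02,"spin": 0,"jaw": 0.078},
    {"tx": -0.14,"ty": -0.0245,"tz": 0.04,"spin": 0,"jaw": 0.078},
    {"tx": -0.14,"ty": -0.0245,"tz": 0.06,"spin": 0,"jaw": 0.078},
    {"tx": -0.14,"ty": -0.0245,"tz": 0.06,"spin": 0,"jaw": 0.078},
  ],
  force=45,
)

```text
time_s: 3.25
tool_pos: [559.5, 79.6, 133.0]
tool_rot: [0.707, -0.707, -0.002, 0.004]
contact_force: [-1.1, -0.8, -0.8]
finger_gap: 76.3
```

```bash
python3 - <<'E'
from h import *
f=grab_frame("wrist");save(f,"wrist2.png")
for o in caps(f,["green"]):print(*o)
print(get_obs()["tool_pos"])
f=grab_frame("side")
cv2.imwrite("pics/side2.png",cv2.resize(cv2.cvtColor(f["img"],cv2.COLOR_RGB2BGR)[100:300,180:400],None,fx=3,fy=3))
E
```

```text
green [310. 250.] 3730 mean [566.3  74.6 114.4] circ [566.1  75.5] 23.5
[561.06120068  79.5083072  135.37583807]
```

View pics/side2.png

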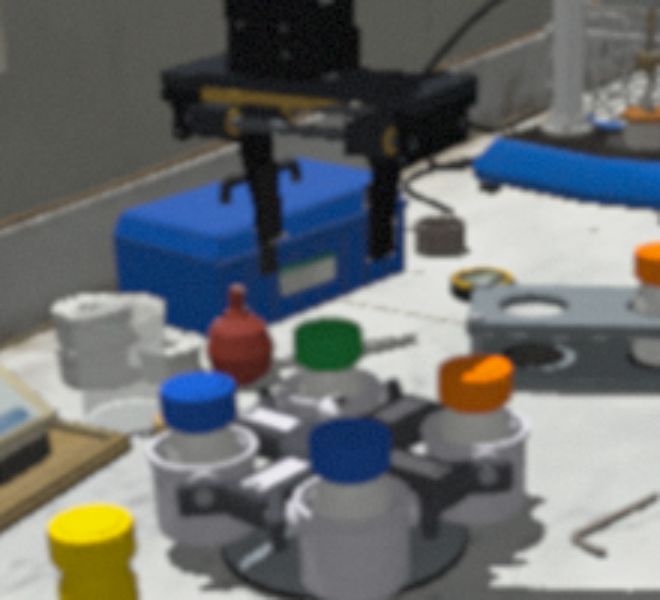

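Request:
jog_arm(
  steps=[
    {"tx": 0.0025,"ty": -0.003,"tz": 0.02,"spin": 0,"jaw": 0.078},
    {"tx": 0.0025,"ty": -0.003,"tz": 0.04,"spin": 0,"jaw": 0.07},
    {"tx": 0.0025,"ty": -0.003,"tz": 0.055,"spin": 0,"jaw": 0.06},
    {"tx": 0.0025,"ty": -0.003,"tz": 0.055,"spin": 0,"jaw": 0.03},
    {"tx": 0.0025,"ty": -0.003,"tz": 0.055,"spin": 0,"jaw": 0.03},
    {"tx": 0.0025,"ty": -0.003,"tz": 0.055,"spin": 0,"jaw": 0.03},
    {"tx": 0.0025,"ty": -0.003,"tz": 0.055,"spin": 0,"jaw": 0.03},
    {"tx": 0.0025,"ty": -0.003,"tz": 0.055,"spin": 0,"jaw": 0.03},
    {"tx": 0.0025,"ty": -0.003,"tz": 0.055,"spin": 0,"jaw": 0.03},
    {"tx": 0.0025,"ty": -0.003,"tz": 0.055,"spin": 0,"jaw": 0.03},
    {"tx": 0.0025,"ty": -0.003,"tz": 0.055,"spin": 0,"jaw": 0.03},
    {"tx": 0.0025,"ty": -0.003,"tz": 0.055,"spin": 0,"jaw": 0.03},
  ],
  force=45,
)

```text
time_s: 4.35
tool_pos: [565.5, 76.5, 82.5]
tool_rot: [-0.707, 0.707, -0.0, 0.0]
contact_force: [-0.8, -0.1, 0.0]
finger_gap: 30.3
```

Request:
jog_arm(
  steps=[
    {"tx": 0,"ty": 0,"tz": -0.004,"spin": 0,"jaw": 0.03},
    {"tx": 0,"ty": 0,"tz": -0.01,"spin": 0,"jaw": 0.03},
    {"tx": 0,"ty": 0,"tz": -0.018,"spin": 0,"jaw": 0.03},
    {"tx": 0,"ty": 0,"tz": -0.02,"spin": 0,"jaw": 0.03},
  ],
)

```text
time_s: 4.68
tool_pos: [566.7, 76.8, 104.3]
tool_rot: [0.707, -0.707, 0.001, -0.001]
contact_force: [0.5, 0.2, 0.0]
finger_gap: 29.7
```

```bash
python3 - <<'E'
from h import *
f=grab_frame("side")
o=get_obs();print(o["tool_pos"],o["finger_gap"],caps(f,["green"],mina=20))
cv2.imwrite("pics/side3.png",cv2.resize(cv2.cvtColor(f["img"],cv2.COLOR_RGB2BGR)[130:270,220:370],None,fx=4,fy=4))
E
```

```text
[566.61151832  76.87879344 104.23130915] 29.78577653708186 [('green', array([289., 215.]), np.int32(296), 'mean', array([558.9,  83.6, 113.3]), 'circ', array([560.1,  81.8]), 20.3)]
```

View pics/side3.png

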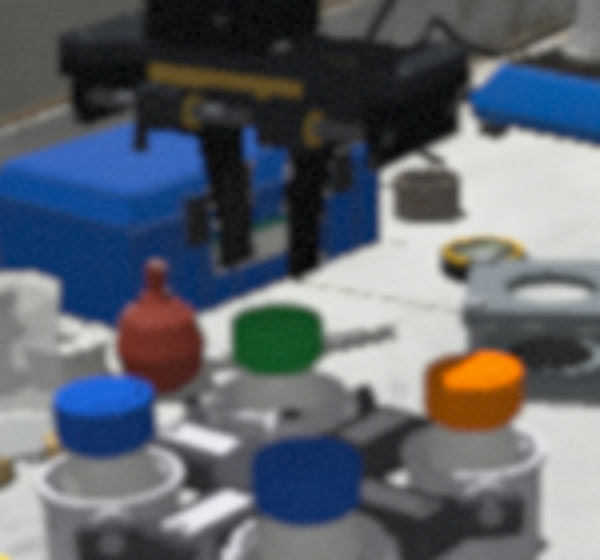

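```bash
python3 - <<'E'
from h import *
o=get_obs();print({k:np.round(o[k],3) for k in o})
f=grab_frame("side");P=pts(f)
for u,v in [(279,190),(278,180),(295,195),(295,185),(296,180)]:print(u,v,P[v,u].round(0),f["img"][v,u])
def proj(f,p):
    c=att(f).T@(np.array(p)-f["origin"]);q=f["K"]@c;return (q[:2]/q[2]).round(0)
print(proj(f,[566,77,104]),proj(f,[562,80,114]))
E
```

```text
{'time_s': np.float64(4.733), 'q': array([ 0.418,  0.367, -0.245,  0.001, -0.956, -0.418]), 'dq': array([ 0.   ,  0.011, -0.017, -0.007,  0.016, -0.001]), 'joint_efforts': array([-3.5000e-02, -3.5035e+01,  1.6083e+01,  3.6090e+00, -5.5000e-02,
       -1.0000e-03]), 'tool_pos': array([566.612,  76.879, 104.231]), 'tool_rot': array([ 0.707, -0.707,  0.001, -0.001]), 'contact_force': array([-0.384, -0.769,  0.734]), 'ft_torque': array([-0.001,  0.046,  0.029]), 'finger_gap': np.float64(29.786)}
279 190 [581.  82. 151.] [18 18 19]
278 180 [583.  81. 171.] [17 20 21]
295 195 [543.  83. 148.] [10 16 14]
295 185 [540.  86. 169.] [14 10 14]
296 180 [537.  87. 179.] [15 16 18]
[288. 213.] [289. 209.]
```

```bash
python3 - <<'E'
from h import *
def tips(f,c,name):
    P=pts(f);d=np.linalg.norm(P[...,:2]-np.array(c),axis=-1)
    m=(d<75)&(f["img"].max(-1)<60)&(P[...,2]>118)&(P[...,2]<260)
    p=P[m]
    for s in(0,1):
        q=p[(p[:,0]>c[0])==s]
        if len(q): 
            z=np.sort(q[:,2])[5]; print(name,s,len(q),"zlow",q[:,2].min().round(0),z.round(0),q[q[:,2]<z+10].mean(0).round(0))
for n in("scene","side"):tips(dict(np.load(n+"0.npz")),(625,0),n+"0 tcp z186.5")
for n in("scene","side"):tips(grab_frame(n),(566,77),n+" now tcp z104")
E
```

```text
scene0 tcp z186.5 0 89 zlow 222.0 225.0 [573.   3. 229.]
scene0 tcp z186.5 1 99 zlow 223.0 225.0 [670.   3. 229.]
side0 tcp z186.5 0 162 zlow 220.0 222.0 [573.   4. 226.]
side0 tcp z186.5 1 168 zlow 221.0 222.0 [669.   3. 226.]
scene now tcp z104 0 668 zlow 138.0 142.0 [544.  81. 145.]
scene now tcp z104 1 522 zlow 142.0 144.0 [583.  81. 148.]
side now tcp z104 0 1089 zlow 140.0 142.0 [543.  80. 146.]
side now tcp z104 1 851 zlow 138.0 140.0 [582.  81. 145.]
```

Request:
jog_arm(
  steps=[
    {"tx": 0.001,"ty": 0,"tz": 0,"spin": 0,"jaw": 0.078},
    {"tx": 0.001,"ty": 0,"tz": 0,"spin": 0,"jaw": 0.078},
    {"tx": 0.001,"ty": 0,"tz": 0,"spin": 0,"jaw": 0.078},
    {"tx": 0.001,"ty": 0,"tz": 0,"spin": 0,"jaw": 0.078},
    {"tx": 0.001,"ty": 0,"tz": 0,"spin": 0,"jaw": 0.078},
    {"tx": 0.001,"ty": 0,"tz": 0.015,"spin": 0,"jaw": 0.078},
    {"tx": 0.001,"ty": 0,"tz": 0.03,"spin": 0,"jaw": 0.078},
    {"tx": 0.001,"ty": 0,"tz": 0.044,"spin": 0,"jaw": 0.078},
    {"tx": 0.001,"ty": 0,"tz": 0.044,"spin": 0,"jaw": 0.078},
  ],
  force=40,
)

```text
time_s: 5.63
tool_pos: [563.2, 74.8, 55.5]
tool_rot: [-0.707, 0.707, 0.001, -0.003]
contact_force: [-0.5, -0.2, -0.4]
finger_gap: 76.2
```

```bash
python3 - <<'E'
from h import *
f=grab_frame("side")
o=get_obs();print(o["tool_pos"],o["finger_gap"],caps(f,["green"],mina=20),o["contact_force"])
cv2.imwrite("pics/side4.png",cv2.resize(cv2.cvtColor(f["img"],cv2.COLOR_RGB2BGR)[150:270,220:370],None,fx=4,fy=4))
E
```

```text
[564.37498957  75.07469912  57.03256636] 76.80141615765841 [('green', array([289., 215.]), np.int32(302), 'mean', array([559.8,  84.3, 113.3]), 'circ', array([562. ,  83.3]), 21.0)] [0.66889878 0.6872972  0.86923136]
```

View pics/side4.png

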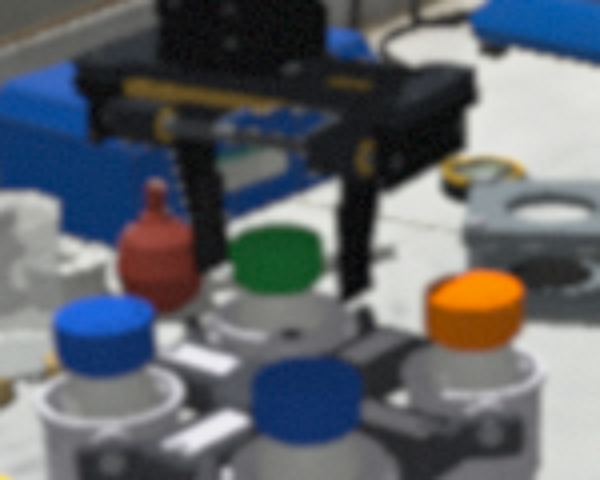

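Request:
jog_arm(
  steps=[
    {"tx": 0,"ty": 0,"tz": 0.008,"spin": 0,"jaw": 0.07},
    {"tx": 0,"ty": 0,"tz": 0.008,"spin": 0,"jaw": 0.05},
    {"tx": 0,"ty": 0,"tz": 0.008,"spin": 0,"jaw": 0.03},
    {"tx": 0,"ty": 0,"tz": 0.008,"spin": 0,"jaw": 0.03},
    {"tx": 0,"ty": 0,"tz": 0.008,"spin": 0,"jaw": 0.03},
    {"tx": 0,"ty": 0,"tz": 0.008,"spin": 0,"jaw": 0.03},
    {"tx": 0,"ty": 0,"tz": 0.008,"spin": 0,"jaw": 0.03},
    {"tx": 0,"ty": 0,"tz": 0.008,"spin": 0,"jaw": 0.03},
    {"tx": 0,"ty": 0,"tz": 0.008,"spin": 0,"jaw": 0.03},
    {"tx": 0,"ty": 0,"tz": 0.008,"spin": 0,"jaw": 0.03},
  ],
  force=40,
)

```text
time_s: 6.52
tool_pos: [565.8, 75.6, 50.8]
tool_rot: [0.707, -0.707, 0.0, -0.0]
contact_force: [-0.7, 0.4, 2.7]
finger_gap: 45.1
```

Request:
jog_arm(
  steps=[
    {"tx": 0,"ty": 0,"tz": -0.01,"spin": 0,"jaw": 0.03},
    {"tx": 0,"ty": 0,"tz": -0.025,"spin": 0,"jaw": 0.03},
    {"tx": 0,"ty": 0,"tz": -0.045,"spin": 0,"jaw": 0.03},
    {"tx": 0,"ty": 0,"tz": -0.07,"spin": 0,"jaw": 0.03},
    {"tx": 0,"ty": 0,"tz": -0.095,"spin": 0,"jaw": 0.03},
    {"tx": 0,"ty": 0,"tz": -0.11,"spin": 0,"jaw": 0.03},
    {"tx": 0.02,"ty": 0.002,"tz": -0.11,"spin": 0,"jaw": 0.03},
    {"tx": 0.05,"ty": 0.005,"tz": -0.11,"spin": 0,"jaw": 0.03},
    {"tx": 0.08,"ty": 0.009,"tz": -0.11,"spin": 0,"jaw": 0.03},
    {"tx": 0.11,"ty": 0.012,"tz": -0.11,"spin": 0,"jaw": 0.03},
    {"tx": 0.13,"ty": 0.015,"tz": -0.11,"spin": 0,"jaw": 0.03},
    {"tx": 0.14,"ty": 0.016,"tz": -0.11,"spin": 0,"jaw": 0.03},
  ],
)

```text
time_s: 7.52
tool_pos: [548.1, -66.6, 160.3]
tool_rot: [-0.706, 0.708, 0.001, -0.001]
contact_force: [-0.1, 0.3, -2.0]
finger_gap: 45.2
```

```bash
python3 - <<'E'
from h import *
f=grab_frame("side")
o=get_obs();print(o["tool_pos"],o["finger_gap"],caps(f,["green"],mina=20),o["contact_force"])
cv2.imwrite("pics/side5.png",cv2.cvtColor(f["img"],cv2.COLOR_RGB2BGR)[80:330,150:470])
P=pts(f);h=cv2.cvtColor(f["img"],cv2.COLOR_RGB2HSV);g=cv2.inRange(h,(50,110,40),(85,255,255))>0
g&=(P[...,2]>60)&(P[...,2]<260)&(P[...,0]>400)&(P[...,0]<650);p=P[g];print(len(p),np.percentile(p,[2,50,98],axis=0).round(0))
E
```

```text
[548.26426532 -67.16684518 160.31175637] 45.130762074943966 [] [ 0.75585762 -1.06511814 -0.98900315]
267 [[523. -74. 202.]
 [541. -50. 216.]
 [566. -42. 224.]]
```

View pics/side5.png

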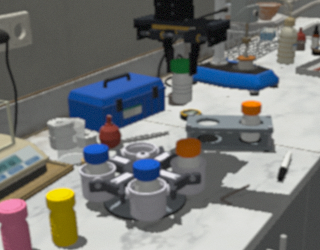

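Request:
jog_arm(
  steps=[
    {"tx": 0.025,"ty": 0.003,"tz": 0,"spin": 0,"jaw": 0.03},
    {"tx": 0.055,"ty": 0.006,"tz": 0,"spin": 0,"jaw": 0.03},
    {"tx": 0.085,"ty": 0.009,"tz": 0,"spin": 0,"jaw": 0.03},
    {"tx": 0.1015,"ty": 0.01,"tz": 0,"spin": 0,"jaw": 0.03},
    {"tx": 0.1015,"ty": 0.01,"tz": 0.02,"spin": 0,"jaw": 0.03},
    {"tx": 0.1015,"ty": 0.01,"tz": 0.04,"spin": 0,"jaw": 0.03},
    {"tx": 0.1015,"ty": 0.01,"tz": 0.06,"spin": 0,"jaw": 0.03},
    {"tx": 0.1015,"ty": 0.01,"tz": 0.07,"spin": 0,"jaw": 0.03},
    {"tx": 0.1015,"ty": 0.01,"tz": 0.07,"spin": 0,"jaw": 0.03},
    {"tx": 0.1015,"ty": 0.01,"tz": 0.07,"spin": 0,"jaw": 0.03},
  ],
)

```text
time_s: 8.4
tool_pos: [539.8, -165.7, 90.4]
tool_rot: [0.707, -0.707, -0.0, 0.0]
contact_force: [0.2, -0.3, -2.3]
finger_gap: 45.0
```

```bash
python3 - <<'E'
from h import *
for i in range(3):
    f=grab_frame("side");o=get_obs();print(o["tool_pos"],o["contact_force"])
cv2.imwrite("pics/side6.png",cv2.resize(cv2.cvtColor(f["img"],cv2.COLOR_RGB2BGR)[120:250,300:460],None,fx=4,fy=4))
E
```

```text
[ 540.50979689 -165.78688876   91.31782832] [ 0.03755925  0.73305254 -1.64883742]
[ 540.75555398 -165.822433     91.70006708] [ 0.88130183  0.13543805 -1.6191969 ]
[ 540.73060944 -165.85142651   91.84234563] [-0.11449911 -0.92376502 -1.83956454]
```

View pics/side6.png

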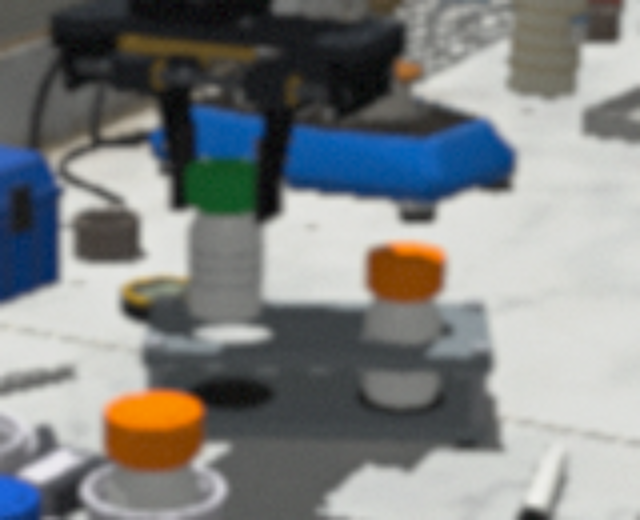

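Request:
jog_arm(
  steps=[
    {"tx": 0.0025,"ty": 0.002,"tz": 0,"spin": 0,"jaw": 0.03},
    {"tx": 0.0025,"ty": 0.002,"tz": 0.01,"spin": 0,"jaw": 0.03},
    {"tx": 0.0025,"ty": 0.002,"tz": 0.02,"spin": 0,"jaw": 0.03},
    {"tx": 0.0025,"ty": 0.002,"tz": 0.03,"spin": 0,"jaw": 0.03},
    {"tx": 0.0025,"ty": 0.002,"tz": 0.038,"spin": 0,"jaw": 0.03},
    {"tx": 0.0025,"ty": 0.002,"tz": 0.043,"spin": 0,"jaw": 0.03},
    {"tx": 0.0025,"ty": 0.002,"tz": 0.046,"spin": 0,"jaw": 0.03},
    {"tx": 0.0025,"ty": 0.002,"tz": 0.048,"spin": 0,"jaw": 0.03},
    {"tx": 0.0025,"ty": 0.002,"tz": 0.05,"spin": 0,"jaw": 0.03},
    {"tx": 0.0025,"ty": 0.002,"tz": 0.05,"spin": 0,"jaw": 0.03},
    {"tx": 0.0025,"ty": 0.002,"tz": 0.05,"spin": 0,"jaw": 0.03},
  ],
)

```text
time_s: 9.47
tool_pos: [537.8, -168.6, 40.9]
tool_rot: [0.707, -0.707, 0.0, -0.0]
contact_force: [-1.5, 0.5, 0.2]
finger_gap: 44.8
```

Request:
jog_arm(
  steps=[
    {"tx": 0,"ty": 0,"tz": 0,"spin": 0,"jaw": 0.075},
    {"tx": 0,"ty": 0,"tz": 0,"spin": 0,"jaw": 0.075},
    {"tx": 0,"ty": 0,"tz": 0,"spin": 0,"jaw": 0.075},
    {"tx": 0,"ty": 0,"tz": 0,"spin": 0,"jaw": 0.075},
    {"tx": 0,"ty": 0,"tz": 0,"spin": 0,"jaw": 0.075},
    {"tx": 0,"ty": 0,"tz": -0.03,"spin": 0,"jaw": 0.078},
    {"tx": 0,"ty": 0,"tz": -0.065,"spin": 0,"jaw": 0.078},
    {"tx": 0,"ty": 0,"tz": -0.097,"spin": 0,"jaw": 0.078},
    {"tx": -0.03,"ty": -0.004,"tz": -0.097,"spin": 0,"jaw": 0.078},
    {"tx": -0.07,"ty": -0.008,"tz": -0.097,"spin": 0,"jaw": 0.078},
    {"tx": -0.11,"ty": -0.013,"tz": -0.097,"spin": 0,"jaw": 0.078},
  ],
)

```text
time_s: 10.38
tool_pos: [550.6, -57.8, 138.3]
tool_rot: [-0.706, 0.708, -0.0, 0.001]
contact_force: [-0.4, -0.6, -0.5]
finger_gap: 78.1
```

Request:
jog_arm(
  steps=[
    {"tx": -0.04,"ty": -0.004,"tz": 0,"spin": 0,"jaw": 0.078},
    {"tx": -0.08,"ty": -0.009,"tz": 0,"spin": 0,"jaw": 0.078},
    {"tx": -0.12,"ty": -0.014,"tz": 0,"spin": 0,"jaw": 0.078},
    {"tx": -0.16,"ty": -0.019,"tz": 0,"spin": 0,"jaw": 0.078},
    {"tx": -0.2,"ty": -0.024,"tz": 0,"spin": 0,"jaw": 0.078},
    {"tx": -0.23,"ty": -0.028,"tz": 0,"spin": 0,"jaw": 0.078},
    {"tx": -0.25,"ty": -0.03,"tz": 0,"spin": 0,"jaw": 0.078},
    {"tx": -0.25,"ty": -0.03,"tz": 0,"spin": 0,"jaw": 0.078},
    {"tx": -0.25,"ty": -0.03,"tz": 0,"spin": 0,"jaw": 0.078},
  ],
)

```text
time_s: 11.13
tool_pos: [580.2, 192.6, 136.9]
tool_rot: [0.708, -0.706, -0.0, 0.0]
contact_force: [0.7, -0.0, 0.2]
finger_gap: 77.8
```

```bash
python3 - <<'E'
from h import *
f=grab_frame("side");s=[*caps(f)]
for o in s:print(*o)
grab_frame("scene")
f=grab_frame("wrist");print(get_obs()["tool_pos"],get_obs()["contact_force"])
for o in caps(f,rng=((400,650),(-250,300))):print(*o)
save(f,"wrist7.png");np.savez("wrist7.npz",**f)
E
```

```text
blue [288. 166.] 228 mean [ 784.2 -241.9   96.1] circ [ 783.  -234.1] 65.4
blue [246. 234.] 390 mean [575.1 200.  113.2] circ [577.2 197.8] 22.6
blue [296. 249.] 502 mean [457.1 214.  113.2] circ [459.8 211.4] 23.5
orange [401. 186.] 62 mean [ 446.  -212.3  103.9] circ [ 444.1 -206. ] 20.8
orange [337. 229.] 113 mean [454.6  89.  113.3] circ [446.6  91. ] 22.9
green [358. 187.] 197 mean [ 532.8 -160.   103.3] circ [ 533.4 -161.7] 19.8
[580.27290592 190.55049537 137.33168539] [ 0.18787977 -0.16111374 -0.72031111]
blue [319. 258.] 3527 mean [580.6 193.6 114.4] circ [580.5 194.8] 23.3
blue [482. 269.] 2684 mean [465.9 202.  114.4] circ [462.2 208.4] 23.2
orange [504. 103.] 1161 mean [464.   92.1 110.9] circ [448.4  90.6] 23.2
```

View pics/wrist7.png

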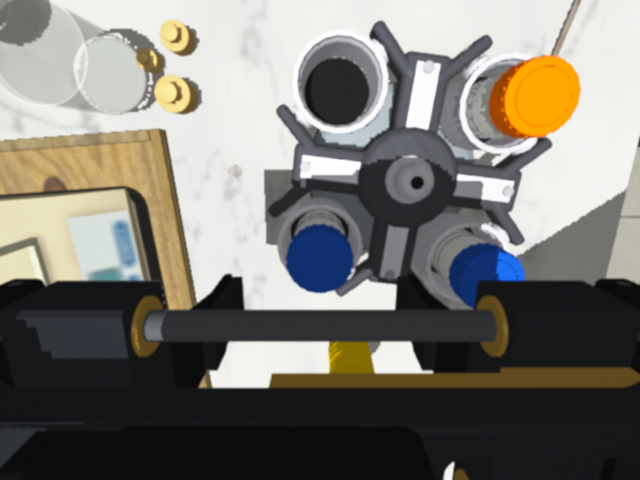

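```bash
python3 - <<'E'
from h import *
f=dict(np.load("wrist7.npz"));P=pts(f)
m=(abs(P[...,2]-74)<4)&(P[...,1]>30)&(P[...,1]<125)&(P[...,0]>520)&(P[...,0]<605)
u8=m.astype(np.uint8)*255
cs,_=cv2.findContours(u8,cv2.RETR_CCOMP,cv2.CHAIN_APPROX_NONE)
for c in cs:
    if len(c)>50:
        q=np.array([ray(f,*p[0],74)[:2] for p in c],np.float32);print(len(c),cv2.minEnclosingCircle(q),cv2.fitEllipse(q),c.reshape(-1,2).mean(0))
E
```

```text
118 ((587.1131591796875, 121.69233703613281), 9.589739799499512) ((587.0886840820312, 121.07215881347656), (7.7965192794799805, 16.76432991027832), 84.96128845214844) [308.95762712 149.73728814]
127 ((534.008544921875, 114.60332489013672), 16.96511459350586) ((530.0166015625, 116.71533203125), (18.255069732666016, 31.778120040893555), 120.35619354248047) [387.2519685 142.1023622]
98 ((597.9929809570312, 103.86783599853516), 9.117377281188965) ((598.4052124023438, 104.71825408935547), (4.553013324737549, 16.52488136291504), 43.61172866821289) [294.42857143 125.64285714]
55 ((522.0447998046875, 94.19383239746094), 6.737898826599121) ((522.4412231445312, 94.70367431640625), (3.0650079250335693, 12.185254096984863), 0.45731914043426514) [401.12727273 110.70909091]
299 ((566.6749877929688, 76.25292205810547), 36.515960693359375) ((566.4072875976562, 76.10614776611328), (65.86320495605469, 68.58673095703125), 131.11488342285156) [340.06354515  80.47491639]
262 ((566.6433715820312, 76.46512603759766), 30.378276824951172) ((566.4732055664062, 76.53914642333984), (59.02377700805664, 59.11455154418945), 92.42486572265625) [339.03053435  80.79007634]
```

Request:
jog_arm(
  steps=[
    {"tx": -0.002,"ty": 0,"tz": 0.02,"spin": 0,"jaw": 0.078},
    {"tx": -0.002,"ty": 0,"tz": 0.045,"spin": 0,"jaw": 0.078},
    {"tx": -0.002,"ty": 0,"tz": 0.07,"spin": 0,"jaw": 0.078},
    {"tx": -0.002,"ty": 0,"tz": 0.087,"spin": 0,"jaw": 0.078},
    {"tx": -0.002,"ty": 0,"tz": 0.087,"spin": 0,"jaw": 0.07},
    {"tx": -0.002,"ty": 0,"tz": 0.087,"spin": 0,"jaw": 0.03},
    {"tx": -0.002,"ty": 0,"tz": 0.087,"spin": 0,"jaw": 0.03},
    {"tx": -0.002,"ty": 0,"tz": 0.087,"spin": 0,"jaw": 0.03},
    {"tx": -0.002,"ty": 0,"tz": 0.087,"spin": 0,"jaw": 0.03},
    {"tx": -0.002,"ty": 0,"tz": 0.087,"spin": 0,"jaw": 0.03},
    {"tx": -0.002,"ty": 0,"tz": 0.087,"spin": 0,"jaw": 0.03},
    {"tx": -0.002,"ty": 0,"tz": 0.087,"spin": 0,"jaw": 0.03},
  ],
)

```text
time_s: 12.28
tool_pos: [580.9, 193.8, 51.5]
tool_rot: [0.707, -0.707, 0.0, -0.001]
contact_force: [-2.1, 0.2, 4.4]
finger_gap: 45.1
```

Request:
jog_arm(
  steps=[
    {"tx": 0,"ty": 0,"tz": -0.01,"spin": 0,"jaw": 0.03},
    {"tx": 0,"ty": 0,"tz": -0.025,"spin": 0,"jaw": 0.03},
    {"tx": 0,"ty": 0,"tz": -0.045,"spin": 0,"jaw": 0.03},
    {"tx": 0,"ty": 0,"tz": -0.07,"spin": 0,"jaw": 0.03},
    {"tx": 0,"ty": 0,"tz": -0.09,"spin": 0,"jaw": 0.03},
    {"tx": 0.02,"ty": 0.003,"tz": -0.1,"spin": 0,"jaw": 0.03},
    {"tx": 0.045,"ty": 0.006,"tz": -0.1,"spin": 0,"jaw": 0.03},
    {"tx": 0.07,"ty": 0.009,"tz": -0.1,"spin": 0,"jaw": 0.03},
    {"tx": 0.095,"ty": 0.012,"tz": -0.1,"spin": 0,"jaw": 0.03},
    {"tx": 0.117,"ty": 0.0145,"tz": -0.1,"spin": 0,"jaw": 0.03},
    {"tx": 0.117,"ty": 0.0145,"tz": -0.1,"spin": 0,"jaw": 0.03},
    {"tx": 0.117,"ty": 0.0145,"tz": -0.1,"spin": 0,"jaw": 0.03},
  ],
)

```text
time_s: 13.28
tool_pos: [565.7, 75.6, 150.5]
tool_rot: [-0.706, 0.708, 0.0, 0.0]
contact_force: [0.4, 0.1, -1.3]
finger_gap: 45.2
```

```bash
cat >> h.py <<'E'
def held(f,c):
    P=pts(f);h=cv2.cvtColor(f["img"],cv2.COLOR_RGB2HSV);lo,hi=HUE[c];g=cv2.inRange(h,(lo,110,40),(hi,255,255))>0
    t=get_obs()["tool_pos"]
    g&=(P[...,2]>t[2]+20)&(P[...,2]<t[2]+90)&(np.hypot(P[...,0]-t[0],P[...,1]-t[1])<45);p=P[g]
    return len(p),np.percentile(p,[3,50,97],axis=0).round(0)
E
python3 - <<'E'
from h import *
for n in("scene","side"):
    f=grab_frame(n);o=get_obs();print(o["tool_pos"],o["finger_gap"],o["contact_force"],held(f,"blue"))
cv2.imwrite("pics/side8.png",cv2.resize(cv2.cvtColor(f["img"],cv2.COLOR_RGB2BGR)[110:310,180:400],None,fx=3,fy=3))
E
```

```text
[565.99234977  76.45001625 150.50556868] 45.06936124758394 [-0.06751534 -1.35964349 -2.11743222] (268, array([[540.,  65., 192.],
       [561.,  88., 210.],
       [594.,  99., 235.]]))
[566.12480887  76.95337448 150.45997774] 45.35989068400166 [ 0.20263721  0.00273073 -1.86870956] (388, array([[538.,  68., 190.],
       [561.,  91., 206.],
       [596., 102., 219.]]))
```

View pics/side8.png

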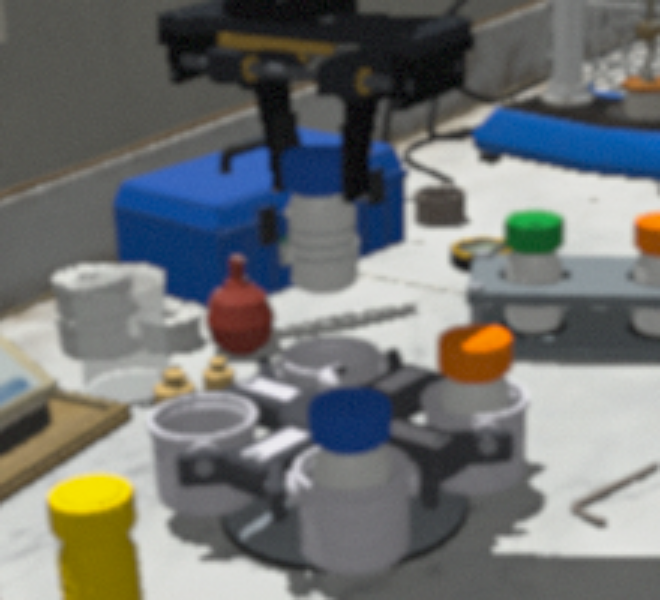

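Request:
jog_arm(
  steps=[
    {"tx": 0,"ty": 0,"tz": 0.02,"spin": 0,"jaw": 0.03},
    {"tx": 0,"ty": 0,"tz": 0.04,"spin": 0,"jaw": 0.03},
    {"tx": 0,"ty": 0,"tz": 0.05,"spin": 0,"jaw": 0.03},
    {"tx": 0,"ty": 0,"tz": 0.06,"spin": 0,"jaw": 0.03},
    {"tx": 0,"ty": 0,"tz": 0.07,"spin": 0,"jaw": 0.03},
    {"tx": 0,"ty": 0,"tz": 0.08,"spin": 0,"jaw": 0.03},
    {"tx": 0,"ty": 0,"tz": 0.088,"spin": 0,"jaw": 0.03},
    {"tx": 0,"ty": 0,"tz": 0.093,"spin": 0,"jaw": 0.03},
    {"tx": 0,"ty": 0,"tz": 0.096,"spin": 0,"jaw": 0.03},
    {"tx": 0,"ty": 0,"tz": 0.098,"spin": 0,"jaw": 0.03},
    {"tx": 0,"ty": 0,"tz": 0.099,"spin": 0,"jaw": 0.03},
    {"tx": 0,"ty": 0,"tz": 0.099,"spin": 0,"jaw": 0.03},
  ],
)

```text
time_s: 14.38
tool_pos: [566.3, 76.6, 51.8]
tool_rot: [0.707, -0.707, 0.0, -0.0]
contact_force: [-0.3, 0.6, -1.4]
finger_gap: 44.9
```

Request:
jog_arm(
  steps=[
    {"tx": 0,"ty": 0,"tz": 0.001,"spin": 0,"jaw": 0.03},
    {"tx": 0,"ty": 0,"tz": 0.0015,"spin": 0,"jaw": 0.03},
    {"tx": 0,"ty": 0,"tz": 0.0015,"spin": 0,"jaw": 0.075},
    {"tx": 0,"ty": 0,"tz": 0.0015,"spin": 0,"jaw": 0.075},
    {"tx": 0,"ty": 0,"tz": 0.0015,"spin": 0,"jaw": 0.075},
    {"tx": 0,"ty": 0,"tz": 0.0015,"spin": 0,"jaw": 0.075},
    {"tx": 0,"ty": 0,"tz": 0.0015,"spin": 0,"jaw": 0.075},
    {"tx": 0,"ty": 0,"tz": -0.03,"spin": 0,"jaw": 0.078},
    {"tx": 0,"ty": 0,"tz": -0.06,"spin": 0,"jaw": 0.078},
    {"tx": 0,"ty": 0,"tz": -0.087,"spin": 0,"jaw": 0.078},
    {"tx": 0.03,"ty": 0.012,"tz": -0.087,"spin": 0,"jaw": 0.078},
  ],
)

```text
time_s: 15.3
tool_pos: [560.4, 50.0, 144.5]
tool_rot: [0.709, -0.705, 0.004, -0.006]
contact_force: [1.2, 0.0, 0.8]
finger_gap: 77.5
```

Request:
jog_arm(
  steps=[
    {"tx": 0.03,"ty": 0.012,"tz": 0,"spin": 0,"jaw": 0.078},
    {"tx": 0.06,"ty": 0.025,"tz": 0,"spin": 0,"jaw": 0.078},
    {"tx": 0.095,"ty": 0.04,"tz": 0,"spin": 0,"jaw": 0.078},
    {"tx": 0.13,"ty": 0.055,"tz": 0,"spin": 0,"jaw": 0.078},
    {"tx": 0.165,"ty": 0.069,"tz": 0,"spin": 0,"jaw": 0.078},
    {"tx": 0.2,"ty": 0.084,"tz": 0,"spin": 0,"jaw": 0.078},
    {"tx": 0.235,"ty": 0.098,"tz": 0,"spin": 0,"jaw": 0.078},
    {"tx": 0.255,"ty": 0.107,"tz": 0,"spin": 0,"jaw": 0.078},
    {"tx": 0.255,"ty": 0.107,"tz": 0,"spin": 0,"jaw": 0.078},
    {"tx": 0.255,"ty": 0.107,"tz": 0,"spin": 0,"jaw": 0.078},
  ],
)

```text
time_s: 16.13
tool_pos: [446.4, -209.5, 138.3]
tool_rot: [-0.706, 0.708, -0.0, 0.0]
contact_force: [0.3, -0.1, 0.8]
finger_gap: 78.0
```

```bash
python3 - <<'E'
from h import *
f=grab_frame("side")
for o in caps(f):print(*o)
f=grab_frame("wrist");o=get_obs();print(o["tool_pos"],o["contact_force"])
for o in caps(f,rng=((380,650),(-290,300))):print(*o)
E
```

```text
blue [280. 169.] 342 mean [ 787.4 -212.6   96.1] circ [ 782.8 -200.9] 99.0
blue [288. 215.] 320 mean [560.6  84.1 113.4] circ [561.7  81.7] 22.1
blue [296. 249.] 506 mean [457.9 213.4 113.3] circ [458.7 210.4] 23.9
orange [400. 186.] 90 mean [ 445.4 -203.2  103.5] circ [ 443.8 -202.4] 19.7
orange [337. 230.] 133 mean [454.6  89.6 113.4] circ [447.2  90.5] 23.8
green [357. 187.] 199 mean [ 532.6 -159.5  103.3] circ [ 533.2 -161.3] 19.8
[ 447.24208416 -208.23253346  138.35245481] [0.18633394 0.38771377 0.04407412]
orange [319. 246.] 3352 mean [ 447.5 -211.5  104.4] circ [ 447.4 -210.4] 23.4
green [192. 287.] 1518 mean [ 542.6 -179.2  104.3] circ [ 541.1 -175.2] 21.2
```

Request:
jog_arm(
  steps=[
    {"tx": 0.0025,"ty": 0,"tz": 0.02,"spin": 0,"jaw": 0.075},
    {"tx": 0.0025,"ty": 0,"tz": 0.045,"spin": 0,"jaw": 0.075},
    {"tx": 0.0025,"ty": 0,"tz": 0.07,"spin": 0,"jaw": 0.075},
    {"tx": 0.0025,"ty": 0,"tz": 0.09,"spin": 0,"jaw": 0.075},
    {"tx": 0.0025,"ty": 0,"tz": 0.0975,"spin": 0,"jaw": 0.075},
    {"tx": 0.0025,"ty": 0,"tz": 0.0975,"spin": 0,"jaw": 0.03},
    {"tx": 0.0025,"ty": 0,"tz": 0.0975,"spin": 0,"jaw": 0.03},
    {"tx": 0.0025,"ty": 0,"tz": 0.0975,"spin": 0,"jaw": 0.03},
    {"tx": 0.0025,"ty": 0,"tz": 0.0975,"spin": 0,"jaw": 0.03},
    {"tx": 0.0025,"ty": 0,"tz": 0.0975,"spin": 0,"jaw": 0.03},
    {"tx": 0.0025,"ty": 0,"tz": 0.0975,"spin": 0,"jaw": 0.03},
    {"tx": 0.0025,"ty": 0,"tz": 0.0975,"spin": 0,"jaw": 0.03},
  ],
)

```text
time_s: 17.23
tool_pos: [447.6, -211.2, 41.8]
tool_rot: [0.707, -0.707, 0.001, -0.0]
contact_force: [-0.8, 0.2, 4.6]
finger_gap: 45.3
```

Request:
jog_arm(
  steps=[
    {"tx": 0,"ty": 0,"tz": -0.01,"spin": 0,"jaw": 0.03},
    {"tx": 0,"ty": 0,"tz": -0.025,"spin": 0,"jaw": 0.03},
    {"tx": 0,"ty": 0,"tz": -0.045,"spin": 0,"jaw": 0.03},
    {"tx": 0,"ty": 0,"tz": -0.07,"spin": 0,"jaw": 0.03},
    {"tx": 0,"ty": 0,"tz": -0.095,"spin": 0,"jaw": 0.03},
    {"tx": 0,"ty": 0,"tz": -0.115,"spin": 0,"jaw": 0.03},
    {"tx": -0.02,"ty": -0.007,"tz": -0.125,"spin": 0,"jaw": 0.03},
    {"tx": -0.05,"ty": -0.017,"tz": -0.125,"spin": 0,"jaw": 0.03},
    {"tx": -0.08,"ty": -0.026,"tz": -0.125,"spin": 0,"jaw": 0.03},
    {"tx": -0.11,"ty": -0.036,"tz": -0.125,"spin": 0,"jaw": 0.03},
    {"tx": -0.14,"ty": -0.046,"tz": -0.125,"spin": 0,"jaw": 0.03},
    {"tx": -0.17,"ty": -0.056,"tz": -0.125,"spin": 0,"jaw": 0.03},
  ],
)

```text
time_s: 18.23
tool_pos: [502.6, -39.6, 165.6]
tool_rot: [-0.707, 0.707, 0.0, -0.0]
contact_force: [1.3, -0.8, -2.1]
finger_gap: 44.9
```

```bash
python3 - <<'E'
from h import *
f=dict(np.load("wrist7.npz"));P=pts(f)
for nm,c in(("A",(581,194)),("D",(566,76.5))):
    d=np.hypot(P[...,0]-c[0],P[...,1]-c[1])
    m=(abs(P[...,2]-74)<2.5)&(d<36)&(d>24)&(f["img"].min(-1)>150)
    q=P[m][:,:2]; A=np.c_[2*q,np.ones(len(q))];s=np.linalg.lstsq(A,(q**2).sum(1),rcond=None)[0]
    an=np.degrees(np.arctan2(*(q-s[:2]).T[::-1]));print(nm,len(q),s[:2],np.sqrt(s[2]+s[0]**2+s[1]**2),np.histogram(an,12,(-180,180))[0])
o=get_obs();print(o["tool_pos"],o["finger_gap"])
for n in ("side",):
    f=grab_frame(n);print(held(f,"orange"))
E
```

```text
A 27 [580.59236045 194.48402266] 33.52515651981448 [ 0  0  0  0  0  0 15  2  0  0  4  6]
D 1810 [566.37516798  76.10983106] 31.72798625571897 [152 182 163 172 162 150 139 155 130 131 132 142]
[502.63232355 -39.55906254 165.64024684] 44.92931931855374
(196, array([[476., -51., 204.],
       [496., -28., 220.],
       [525., -15., 230.]]))
```

Request:
jog_arm(
  steps=[
    {"tx": -0.03,"ty": -0.01,"tz": 0,"spin": 0,"jaw": 0.03},
    {"tx": -0.06,"ty": -0.02,"tz": 0,"spin": 0,"jaw": 0.03},
    {"tx": -0.09,"ty": -0.03,"tz": 0,"spin": 0,"jaw": 0.03},
    {"tx": -0.12,"ty": -0.04,"tz": 0,"spin": 0,"jaw": 0.03},
    {"tx": -0.15,"ty": -0.05,"tz": 0,"spin": 0,"jaw": 0.03},
    {"tx": -0.18,"ty": -0.06,"tz": 0,"spin": 0,"jaw": 0.03},
    {"tx": -0.21,"ty": -0.07,"tz": 0,"spin": 0,"jaw": 0.03},
    {"tx": -0.228,"ty": -0.076,"tz": 0,"spin": 0,"jaw": 0.03},
    {"tx": -0.2345,"ty": -0.078,"tz": 0,"spin": 0,"jaw": 0.03},
    {"tx": -0.2345,"ty": -0.078,"tz": 0,"spin": 0,"jaw": 0.03},
    {"tx": -0.2345,"ty": -0.078,"tz": 0,"spin": 0,"jaw": 0.03},
    {"tx": -0.2345,"ty": -0.078,"tz": 0,"spin": 0,"jaw": 0.03},
  ],
)

```text
time_s: 19.28
tool_pos: [580.4, 192.3, 165.7]
tool_rot: [-0.707, 0.707, 0.0, -0.001]
contact_force: [0.3, -0.2, -1.3]
finger_gap: 44.8
```

```bash
python3 - <<'E'
from h import *
for i in(0,1):
    f=grab_frame("side");o=get_obs();print(o["tool_pos"],o["finger_gap"],held(f,"orange"))
E
```

```text
[580.49363227 192.23499777 165.90519467] 44.64656891470056 (199, array([[555., 185., 204.],
       [574., 204., 222.],
       [605., 216., 230.]]))
[580.61206081 192.26580434 166.03925514] 44.96564276298946 (209, array([[555., 185., 204.],
       [574., 203., 221.],
       [605., 217., 230.]]))
```

Request:
jog_arm(
  steps=[
    {"tx": -0.0025,"ty": 0,"tz": 0.025,"spin": 0,"jaw": 0.03},
    {"tx": -0.0025,"ty": 0,"tz": 0.05,"spin": 0,"jaw": 0.03},
    {"tx": -0.0025,"ty": 0,"tz": 0.062,"spin": 0,"jaw": 0.03},
    {"tx": -0.0025,"ty": 0,"tz": 0.074,"spin": 0,"jaw": 0.03},
    {"tx": -0.0025,"ty": 0,"tz": 0.085,"spin": 0,"jaw": 0.03},
    {"tx": -0.0025,"ty": 0,"tz": 0.095,"spin": 0,"jaw": 0.03},
    {"tx": -0.0025,"ty": 0,"tz": 0.104,"spin": 0,"jaw": 0.03},
    {"tx": -0.0025,"ty": 0,"tz": 0.109,"spin": 0,"jaw": 0.03},
    {"tx": -0.0025,"ty": 0,"tz": 0.112,"spin": 0,"jaw": 0.03},
    {"tx": -0.0025,"ty": 0,"tz": 0.114,"spin": 0,"jaw": 0.03},
    {"tx": -0.0025,"ty": 0,"tz": 0.115,"spin": 0,"jaw": 0.03},
    {"tx": -0.0025,"ty": 0,"tz": 0.115,"spin": 0,"jaw": 0.03},
  ],
)

```text
time_s: 20.38
tool_pos: [581.2, 196.2, 51.9]
tool_rot: [0.707, -0.707, 0.0, -0.0]
contact_force: [-1.3, -0.5, 3.3]
finger_gap: 44.8
```

Request:
jog_arm(
  steps=[
    {"tx": 0,"ty": 0,"tz": 0,"spin": 0,"jaw": 0.075},
    {"tx": 0,"ty": 0,"tz": 0,"spin": 0,"jaw": 0.075},
    {"tx": 0,"ty": 0,"tz": 0,"spin": 0,"jaw": 0.075},
    {"tx": 0,"ty": 0,"tz": 0,"spin": 0,"jaw": 0.075},
    {"tx": 0,"ty": 0,"tz": 0,"spin": 0,"jaw": 0.075},
    {"tx": 0,"ty": 0,"tz": -0.03,"spin": 0,"jaw": 0.078},
    {"tx": 0,"ty": 0,"tz": -0.065,"spin": 0,"jaw": 0.078},
    {"tx": 0,"ty": 0,"tz": -0.1,"spin": 0,"jaw": 0.078},
    {"tx": 0,"ty": 0,"tz": -0.135,"spin": 0,"jaw": 0.078},
    {"tx": 0,"ty": 0,"tz": -0.15,"spin": 0,"jaw": 0.078},
    {"tx": 0,"ty": 0,"tz": -0.15,"spin": 0,"jaw": 0.078},
    {"tx": 0,"ty": 0,"tz": -0.15,"spin": 0,"jaw": 0.078},
  ],
)

```text
time_s: 21.38
tool_pos: [581.1, 196.3, 201.7]
tool_rot: [-0.707, 0.707, 0.0, 0.001]
contact_force: [-0.2, 0.2, -0.0]
finger_gap: 78.4
```

```bash
python3 - <<'E'
from h import *
for n in("scene","side"):
    f=grab_frame(n)
    for o in caps(f):print(*o)
o=get_obs();print(o["tool_pos"],o["contact_force"])
cv2.imwrite("pics/side9.png",cv2.resize(cv2.cvtColor(f["img"],cv2.COLOR_RGB2BGR)[100:340,140:440],None,fx=2.5,fy=2.5))
E
```

```text
blue [284. 168.] 193 mean [ 782.2 -255.8   96.5] circ [ 777.9 -227.8] 72.4
blue [282. 225.] 241 mean [563.3  80.4 114.4] circ [563.7  78.3] 24.1
blue [287. 263.] 333 mean [458.2 211.2 114.1] circ [458.8 209.1] 23.2
orange [321. 242.] 195 mean [442.5  94.  113.3] circ [445.5  93.6] 23.6
orange [248. 245.] 266 mean [576.9 199.5 114.1] circ [577.5 198.7] 22.6
green [339. 193.] 158 mean [ 534.8 -162.7  104.2] circ [ 535.8 -164.6] 21.5
blue [280. 168.] 337 mean [ 787.7 -215.2   96.2] circ [ 788.6 -201.6] 97.6
blue [288. 215.] 325 mean [560.6  84.2 113.3] circ [561.7  81.3] 22.1
blue [296. 250.] 498 mean [457.  214.4 113.3] circ [459.7 211.5] 23.1
orange [338. 230.] 126 mean [456.9  89.4 113.4] circ [448.9  92. ] 23.3
orange [245. 234.] 158 mean [583.2 193.8 113.5] circ [579.7 196.5] 23.5
green [357. 186.] 197 mean [ 532.5 -159.5  103.5] circ [ 533.2 -161.2] 19.7
[580.03574779 195.66704952 199.21259191] [ 0.03654439  0.59357821 -0.11434726]
```

View pics/side9.png

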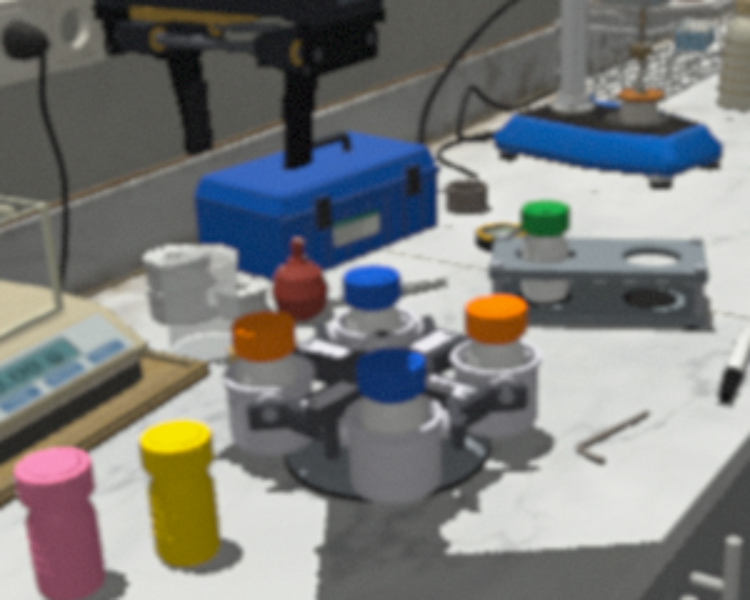

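The picture shows the blue caps opposite each other at crop pixels (371,287) and (392,372). The orange caps are opposite at (264,335) and (497,318), and green is in the rack at (545,217). All are upright at the seated height, and the pink and yellow bottles are untouched.

```bash
python3 -c "
from h import *
print(sign_off())"
```

```text
the job is handed in; nothing more can be done
None
```

The job is done and handed in at about 21.5 s of the 77 s. It took three moves:
1. The green-capped bottle went from its cup to the empty hole in the rack.
2. One blue-capped bottle went into the cup green had left, directly opposite the other blue.
3. The orange-capped bottle from the rack went into the cup blue had left, directly opposite the other orange.

**Final checks:** both fixed cameras show the four cap tops in the cups at 113–114 mm (114 expected) and green's at 103–104 mm (104 expected). All five bottles stand upright. The gripper is clear, with tips about 235 mm up, and the pink and yellow look-alikes are where they were.

**What failed or disagreed:**
- **Missed grasps:** my first two tries closed on air above the green cap, because the fingertips sit about 36 mm above the reported TCP. I measured this from the fixed cameras and corrected for it. No bottle was disturbed.
- **Camera offset:** the fixed cameras and the wrist camera disagreed by about 3–5 mm in x and y, up to about 7 mm at the rack. I used the wrist camera's values for placing.
- **Finger gap reading:** one reading of 45.6 mm during the first miss looked like a grip but was the fingers passing through that width.

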